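Load a sample tube into the tube reader and close its cover gently

ROBOT

A 7-joint arm with a two-finger parallel gripper is mounted at the origin on a cart in front of the work surface, level with it; the furniture and walls round the work are solid. World frame = base frame: x ahead of the robot, y to its left, z up, the work surface at z = 0. Lengths are in m, angles in rad, forces in N, time in s.
With the tool pointing down it reaches from about 0.425 to 0.925 m from the base axis. Payload 6.8 kg.
Tool frame: the origin (TCP) lies between the finger pads; the fingertips stand r.tips_ahead ahead of it and the grasp point (between the pads) lies 5 mm behind it (r.tips_ahead is the distance from the TCP to the fingertips, in m); z points along the fingers, y is the line along which they close (so a half turn about z gives the same grasp; the last joint's range is limited). The gripper opens to 85 mm and grips with 20 to 120 N. Pads are 22 mm wide; open, the fingers measure 114 mm over their backs; the gripper's body (76 mm by 85 mm) begins 54 mm behind the grasp point. The pads swing forward as they close: fully open they stand 13 mm farther back than shut.
Start: joints at [1.212, 0.477, 0.022, 1.555, -0.011, 1.109, -0.083], TCP at [0.168, -0.654, 0.245] pointing down, gripper open.
Joint ranges: [-2.96, 2.96], [-0.34, 2.1], [-1.41, 1.46], [0.24, 2.44], [-1.37, 4.51], [0.17, 1.92], [-2.96, 2.96]. Speed limits (rad/s): [2.39, 2.39, 3.14, 3.14, 3.14, 3.14, 3.14].

INTERFACE

Orientations are given as a rotation vector (axis times angle).
In Python, from bench import r gives the robot as it stands.
- The arm moves only by the tool move_arm, never from a script. Its argument "rows" is one flat list of numbers, 4 for each row, row after row: the shift along the tool's x, y, z in cm, then the turn about the tool's z in degrees. In form: [tx, ty, tz, twist, tx, ty, tz, twist, ...]. A call has 1 to 10 rows; each row is the pose to reach, as a shift and turn from the pose commanded when the call began, along the tool's axes at that moment; what a row does not reach only later rows make up. A row lasts 1/8 s, in which the tool goes at most 62.5 mm and 10.7 degrees, less where a joint would pass 70% of its speed; a pose out of reach is approached as far as the arm can. A call with a gripper value outside its range is refused whole. "fingers" is the opening, from 0 (shut) to 1 (fully open), set as the call begins (left out, the last holds). The fingers move at their own pace and stop on an object; "newtons" is the grip in N (left out, the last holds). Time passes only in rows, so rows that repeat a pose let the fingers close. It gives the time, the measured TCP pose, the force, the opening and the grip force at its end, in the units of the state.
- r.get_obs(): the state, without advancing time (a new reading comes with each control period).
- r.grab_frame(name): name is "side" or "top" or "wrist"; returns the picture (400x640x3 uint8, blue, green, red); there is no depth.
- r.camera_params(name): a dict with "fx", "fy", "cx", "cy" (pixels), "k1" (the pictures are not rectified: a ray, as slopes to the right and down, at radius r is drawn at 1 + k1 r^2 times it, then the intrinsics apply), "world_from_camera" (4x4, takes a point from camera to world coordinates). Camera axes: x right, y down, z forward; pixel columns grow to the right and rows downward; lengths in m; the calibration is good to about 2 mm. A picture is of the moment at which its call begins: read the wrist's pose just before it. camera_params takes no time and is no camera call; for the wrist camera it gives the pose at the moment of the call.
- r.hand_in(): hands the job in; it is judged then, once.
The state is a dict: "clock": time; "joints": joint angles; "qvel": joint speeds; "tau": joint torques, N m; "tcp_pos": TCP position; "orientation": TCP orientation; "contact_force": force on the tool from outside, world axes, zero at the start; "moment": the same for the moment, N m; "grip_width": finger opening in m; "gripper_force": force on a finger pad.
Only numpy, scipy, OpenCV 4.12 (cv2) and the standard library are available. Lean on these libraries where they do the work, as an engineer would, in place of code of your own. Each camera call takes 0.05 s, during which the arm holds its last target. There are 200 camera calls.

TASK

Lay the orange-capped sample tube on its side in the tube reader's two V supports, centred, with its cap at the reader's right-hand end (seen from the robot), just beyond the supports. Then lower the reader's hinged cover by its bar until it is fully shut, guiding it all the way so that it never drops or slams. Leave the blue-capped tube and the red-lidded cup where they are.

Things in the scene. Friction and masses are not known exactly. Their poses are not given: they have to be found in the camera images.
- reader: Tube reader, fixed: white open-topped box 140 (x) x 180 (y) x 66 mm high, walls 6 to 8 mm, inner floor 12 mm up, hinged cover. Origin: centre of underside; -x side (display) faces the robot, z up, +y its left seen from the robot. Inside, two black 90 degree V supports, 12 mm wide, at y = +44 and -24 mm, tops 35 mm up; the gap between them is free for the fingers.
- cradle (a point): Where the middle of the tube's axis shall come to lie: between the V supports, 38 mm above the reader's underside, 6 mm in front of the reader's centre. Axes parallel to the reader's; the tube lies along y with its cap toward -y (in the free end, past the support at -24 mm).
- cover_hinge (a point): Middle of the cover's hinge axis, at the reader's far rim, 70 mm above the bench. The axis runs along the reader's y. Fixed to the reader (does not turn with the cover).
- cover_bar (a point): Middle of the steel pull bar on the cover's free edge: a round bar 12 mm thick, 100 mm long, parallel to the hinge, 170 mm from the hinge axis, with a clear gap of 28 mm between the bar and the cover's edge. Turns with the cover.
- cover (a joint): Angle of the cover: 0 = fully shut (level), grows as it opens, 1.9 = stop, leaning back past upright. The cover is a plate 10 mm thick, 140 x 180 mm, 0.3 kg, and falls shut by its own weight if let go below about 1.1 rad.
- orange_tube: Sample tube with an orange cap, lying on the bench: 115 mm long, barrel 30 mm in diameter, ribbed cap 35 mm in diameter and 17 mm long. Origin: on its underside (16 mm below its axis), at the middle of its length; x runs along the tube toward the cap, z is up as it lies.
- tube_mid (a point): Middle of the orange-capped tube, on its axis.
- tube_cap (a point): Centre of the orange cap, on the tube's axis, 49 mm from tube_mid.
- blue_tube: A similar tube with a blue cap and pink contents, lying on the bench; not to be moved. Origin: centre of its bottom end; z runs along the tube (114 mm) toward the cap.
- red_cup: Sample cup with a red lid, 51 mm in diameter, 64 mm high, standing on the bench; not to be moved. Origin: centre of its underside.

How it is judged:
On the way, in this order (a step that is already met when the one before it is completed fails the run):
1. the orange-capped tube lies in both V supports, cap at the right-hand end, released, while the cover is still open (distance between tube_mid and cradle below 0.016 m and angle between the x axis of orange_tube and the y axis of cradle, either way round below 0.12 rad and y of tube_cap in the frame of cradle below -0.03 m and contact force between the fingers and orange_tube below 0.3 N and linear speed of orange_tube below 0.02 m/s and value of joint cover above 1 rad), for 0.2 s.
2. the cover is fully shut (value of joint cover below 0.03 rad), for 0.2 s.
At the end, for the whole second after the job is handed in: The orange-capped tube rests in both V supports (middle within 16 mm of the cradle point, along it within 0.12 rad, cap to the reader's right); the cover is shut within 0.03 rad and let go; the blue-capped tube and red-lidded cup are within 30 mm of their starts (distance between tube_mid and cradle below 0.016 m and angle between the x axis of orange_tube and the y axis of cradle, either way round below 0.12 rad and y of tube_cap in the frame of cradle below -0.03 m and contact force between the fingers and orange_tube below 0.3 N and linear speed of orange_tube below 0.02 m/s and value of joint cover below 0.03 rad and contact force between the fingers and cover below 0.3 N and distance of each of blue_tube, red_cup from where it was at the start of the episode below 0.03 m); the robot touches nothing.
It fails at once if the cover drops or slams (swings shut faster than 2.5 rad/s; a fall of about 8 mm at the bar) (velocity of joint cover below -2.5 rad/s).
It fails at once if the blue-capped tube is moved by more than 30 mm (distance of blue_tube from where it was at the start of the episode above 0.03 m).
It fails at once if the red-lidded cup is moved by more than 30 mm (distance of red_cup from where it was at the start of the episode above 0.03 m).
It also fails if it takes over 58 s, if anything falls off the work surface, if the arm or the gripper's body presses on something with over 40 N, if the wrist force passes 120 N, or if a joint passes its speed limit or range.

## Working session

There is one attempt and no reset: what is moved stays moved. The work goes in short steps, Python scripts to look and compute and a tool call to move; the robot and the scene stay as the last step left them, time stands still between calls to the robot, and variables do not carry over. Pictures are saved under pics/ and viewed, at most 10 in all, crops included, and the job is handed in when it is done.

Besides the shell and the picture viewer there is one more tool, called after "Emit:" as name(argument=value, ...), one argument or row to a line, values as JSON. move_arm: Moves the arm, as the interface text tells. Its arguments: {"type":"object","properties":{"rows":{"type":"array"},"fingers":{"type":"number"},"newtons":{"type":"number"}},"required":["rows"]}

```bash
mkdir -p pics; ls
cat > h.py <<'E'
import numpy as np, cv2
from scipy.spatial.transform import Rotation as R
from bench import r
def px2ray(c,uv):
    d=np.array([(uv[0]-c['cx'])/c['fx'],(uv[1]-c['cy'])/c['fy']]); s=d.copy()
    for _ in range(20): s=d/(1+c['k1']*(s@s))
    T=np.array(c['world_from_camera']); return T[:3,3],T[:3,:3]@np.array([s[0],s[1],1.])
def plane(c,uv,z):
    o,d=px2ray(c,uv); return o+d*(z-o[2])/d[2]
def proj(c,p):
    T=np.array(c['world_from_camera']); q=T[:3,:3].T@(np.array(p)-T[:3,3]); s=q[:2]/q[2]; s=s*(1+c['k1']*(s@s))
    return np.array([c['fx']*s[0]+c['cx'],c['fy']*s[1]+c['cy']])
def tri(c1,a,c2,b):
    o1,d1=px2ray(c1,a);o2,d2=px2ray(c2,b)
    t=np.linalg.lstsq(np.c_[d1,-d2],o2-o1,rcond=None)[0]
    p,q=o1+d1*t[0],o2+d2*t[1]; return (p+q)/2,np.linalg.norm(p-q)
E
python3 - <<'E'
from h import *
np.set_printoptions(precision=4,suppress=True)
o=r.get_obs();print(o,r.tips_ahead)
for n in('top','side'):
    cv2.imwrite(f'pics/{n}0.png',r.grab_frame(n)); print(n,r.camera_params(n))
E
```

```text
pics
{'clock': 0.0, 'joints': array([ 1.2119,  0.4778,  0.0223,  1.5564, -0.0115,  1.1093, -0.0831]), 'qvel': array([-0.0013, -0.0008,  0.0009, -0.0008,  0.0003, -0.0001, -0.0002]), 'tau': array([ -0.0006, -59.6453,   1.6072, -28.1205,   0.0124,   0.0093,
         0.    ]), 'tcp_pos': array([ 0.1674, -0.6533,  0.2443]), 'orientation': array([-3.1151, -0.3928,  0.0006]), 'contact_force': array([-0.4553,  0.4745,  0.0209]), 'moment': array([ 0.01  , -0.0213,  0.0305]), 'gripper_force': 0.0, 'grip_width': 0.08569432729529804} 0.014
top {'fx': 416.9683568230168, 'fy': 416.9683568230168, 'cx': 315.41560988479023, 'cy': 198.75857148943624, 'k1': -0.06056447624483974, 'world_from_camera': array([[-0.0142, -0.9951,  0.0981,  0.4746],
       [-0.9999,  0.0132, -0.0111,  0.0293],
       [ 0.0098, -0.0983, -0.9951,  1.0273],
       [ 0.    ,  0.    ,  0.    ,  1.    ]])}
side {'fx': 489.4234850192184, 'fy': 489.4234850192184, 'cx': 317.4827259502783, 'cy': 196.03991173970832, 'k1': -0.06906887280710489, 'world_from_camera': array([[ 0.9795, -0.0884,  0.1809,  0.3678],
       [-0.2012, -0.3991,  0.8946, -0.9396],
       [-0.0069, -0.9126, -0.4087,  0.5254],
       [ 0.    ,  0.    ,  0.    ,  1.    ]])}
```

View pics/top0.png

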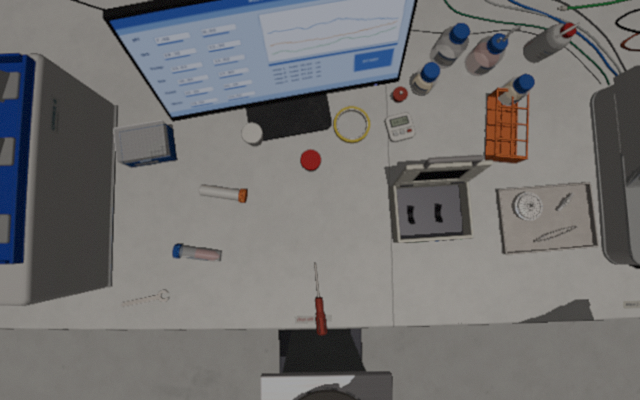

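View pics/side0.png

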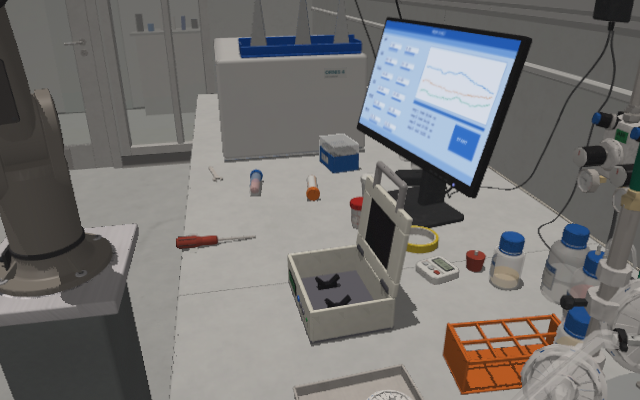

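The top view shows the orange tube at about (201–247, 193) with its cap on the right (-y), and the blue tube at (198,253). The red cup is at (311,160) and the reader at (432,210), with its two black V's at (410,213) and (438,212). The side view shows the cover roughly upright, with its bar at (390,185).

Run:
```python
from h import *
np.set_printoptions(precision=4,suppress=True)
t=cv2.imread('pics/top0.png');s=cv2.imread('pics/side0.png')
ct=r.camera_params('top')
hsv=cv2.cvtColor(t,cv2.COLOR_BGR2HSV)
m=cv2.inRange(hsv,(5,140,100),(18,255,255)); m[:,:190]=0; m[:,260:]=0;m[:180]=0;m[210:]=0
ys,xs=np.nonzero(m); print('cap',xs.min(),xs.max(),ys.min(),ys.max(),plane(ct,(xs.mean(),ys.mean()),.025))
g=cv2.cvtColor(t,cv2.COLOR_BGR2GRAY)
print(g[185:202,215], g[193,192:252])
A=cv2.resize(t[150:250,375:500],None,fx=6,fy=6,interpolation=cv2.INTER_CUBIC)
B=cv2.resize(s[150:345,280:415],None,fx=3,fy=3,interpolation=cv2.INTER_CUBIC)
A=A[:600,:]; C=np.zeros((600,800,3),np.uint8)
A=cv2.resize(t[150:250,385:495],None,fx=4,fy=4,interpolation=cv2.INTER_CUBIC); B=cv2.resize(s[155:345,283:413],None,fx=2.7692,fy=3,interpolation=cv2.INTER_CUBIC)
C[:400,:440]=A; C[:570,440:]=B[:570,:360]
cv2.imwrite('pics/c1.png',C)
```

```text
cap 239 245 189 201 [0.5848 0.1963 0.025 ]
[101  90 107 124 133 140 147 147 142 135 126 116 118 133 137 138 138] [137 138 138 138 138 137 135 129 128 128 128 130 132 132 133 135 136 137
 138 140 139 139 141 142 143 142 146 145 147 147 146 148 147 148 148 148
 149 148 148 146 144 143 142 143 142 138 109  89  88  87  90  91  83  58
  44  84 131 138 138 137]
```

View pics/c1.png

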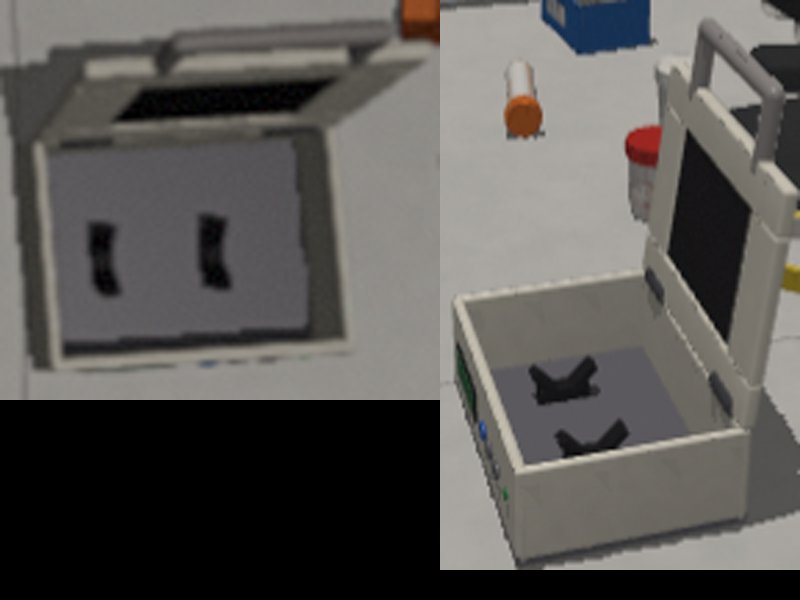

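The crop shows the reader's rim corners in the top half at (55,364), (350,348), (37,142) and (330,130), and the bar running from (165,45) to (388,35). The side half has matching corners at (456,298), (517,470) and (745,430), with bar ends at (707,25) and (773,90). The cover is open a little past upright.

Run:
```python
from h import *
np.set_printoptions(precision=4,suppress=True)
ct=r.camera_params('top');cs=r.camera_params('side')
T=lambda x,y:(x/4+385-.4,y/4+150-.4)
S=lambda x,y:((x-440)/2.7692+283-.4,y/3+155-.4)
for n,p in dict(FL=(55,366),FR=(350,350),BL=(35,140),BR=(330,128),).items(): print(n,'top z66',plane(ct,T(*p),.066))
for n,p in dict(FL=(456,298),FR=(517,470),BR=(745,430)).items(): print(n,'side z66',plane(cs,S(*p),.066))
for n,p in dict(FR=(522,560),BR=(745,518)).items(): print(n,'side z0',plane(cs,S(*p),0))
for n,a,b in (('V1',(104,258),(563,388)),('V2',(213,252),(592,445))): print(n,plane(ct,T(*a),.028),plane(cs,S(*b),.028))
for n,a,b in (('barL',(165,45),(707,25)),('barR',(388,35),(773,90)),('edgeL',(85,70),(663,90)),('edgeR',(425,55),(795,195))): print(n,*tri(ct,T(*a),cs,S(*b)))
print('tubeend',plane(ct,(199,191.5),.016),'capend',plane(ct,(246,195),.016))
for v in (190,195): pass
```

```text
FL top z66 [ 0.4687 -0.1713  0.066 ]
FR top z66 [ 0.4749 -0.3446  0.066 ]
BL top z66 [ 0.6001 -0.1638  0.066 ]
BR top z66 [ 0.6052 -0.3391  0.066 ]
FL side z66 [ 0.4675 -0.1751  0.066 ]
FR side z66 [ 0.4751 -0.3485  0.066 ]
BR side z66 [ 0.6078 -0.343   0.066 ]
FR side z0 [ 0.4788 -0.3397  0.    ]
BR side z0 [ 0.615  -0.3344  0.    ]
V1 [ 0.5329 -0.211   0.028 ] [ 0.5276 -0.2289  0.028 ]
V2 [ 0.5355 -0.2777  0.028 ] [ 0.5325 -0.2871  0.028 ]
barL [ 0.6245 -0.1949  0.2364] 0.0019617624590904945
barR [ 0.6269 -0.3034  0.2409] 0.000470276072338852
edgeL [ 0.6141 -0.1651  0.1867] 0.012351551512162422
edgeR [ 0.6262 -0.3402  0.1999] 0.004288532007579194
tubeend [0.5959 0.3025 0.016 ] capend [0.5857 0.1872 0.016 ]
```

```bash
cat >> h.py <<'E'
np.set_printoptions(precision=4,suppress=True)
def go(p,yaw=None):
    "tool-axis shift (cm) and twist (deg) from the pose now to world p and tool-x yaw (deg)"
    o=r.get_obs(); M=R.from_rotvec(o['orientation']).as_matrix()
    y0=np.degrees(np.arctan2(M[1,0],M[0,0]))
    tw=0 if yaw is None else -((yaw-y0+180)%360-180)
    return np.round(np.r_[100*M.T@(np.array(p)-o['tcp_pos']),tw],2), round(y0,2)
E
python3 -c "
from h import *
print(go([.45,-.1,.25],85))"
```

```text
(array([ 41.11, -46.59,  -0.49, -70.63]), np.float64(14.37))
```

Emit:
move_arm(
  rows=[41.1,-46.6,-0.5,-70.6,41.1,-46.6,-0.5,-70.6,41.1,-46.6,-0.5,-70.6,41.1,-46.6,-0.5,-70.6,41.1,-46.6,-0.5,-70.6,41.1,-46.6,-0.5,-70.6,41.1,-46.6,-0.5,-70.6,41.1,-46.6,-0.5,-70.6,41.1,-46.6,-0.5,-70.6,41.1,-46.6,-0.5,-70.6],
  fingers=1,
)

```text
clock: 1.35
tcp_pos: [0.4505, -0.0986, 0.2503]
orientation: [2.316, 2.122, -0.0]
contact_force: [0.7, -0.3, -0.3]
grip_width: 0.0852
gripper_force: 0.0
```

```bash
python3 -c "
from h import *
print(go([.591,.245,.2],85), r.get_obs()['tcp_pos'],r.get_obs()['joints'])"
```

```text
(array([35.46, 10.99,  5.03, -0.03]), np.float64(84.97)) [ 0.4505 -0.0986  0.2503] [ 0.6063  0.1616 -0.5755  2.0091  0.1047  0.9988 -0.1078]
```

Emit:
move_arm(
  rows=[35.5,11.0,5.0,0,35.5,11.0,5.0,0,35.5,11.0,5.0,0,35.5,11.0,5.0,0,35.5,11.0,5.0,0,35.5,11.0,5.0,0,35.5,11.0,5.0,0,35.5,11.0,5.0,0],
)

```text
clock: 2.35
tcp_pos: [0.5904, 0.2431, 0.1995]
orientation: [-2.316, -2.122, 0.003]
contact_force: [0.3, -0.9, -0.3]
grip_width: 0.0854
gripper_force: 0.0
```

Run:
```python
from h import *
import pickle
c=r.camera_params('wrist'); f=r.grab_frame('wrist'); cv2.imwrite('pics/w1.png',f); pickle.dump(c,open('w1.pkl','wb'))
print(r.get_obs()['tcp_pos'],c['world_from_camera'],c['fx'],c['k1'])
```

```text
[0.5907 0.242  0.1998] [[ 0.9962 -0.0827 -0.0265  0.597 ]
 [-0.0869 -0.954  -0.2868  0.3161]
 [-0.0016  0.2881 -0.9576  0.328 ]
 [ 0.      0.      0.      1.    ]] 354.86582783063716 -0.037942767110644086
```

View pics/w1.png

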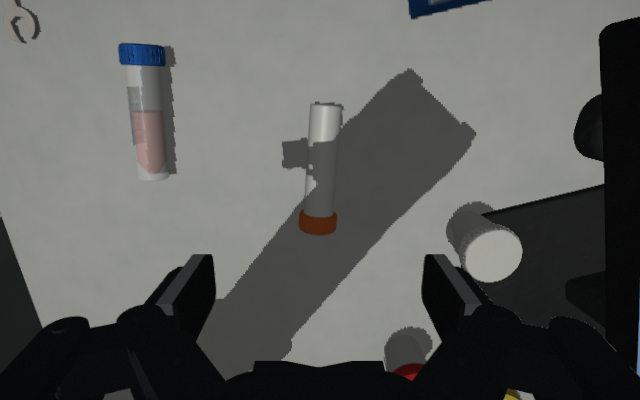

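The wrist view shows the orange tube from its closed end at (326,103) to its cap end at (318,234). The cap spans columns 299–337, and the red cup is just visible at (408,372).

Run:
```python
from h import *
import pickle
c=pickle.load(open('w1.pkl','rb'))
for n,p,z in (('end',(325.5,103),.01),('endaxis',(326,110),.017),('capaxis',(318,222),.017),('capfar',(318,234),.028),('capnear L/R',(300,211),.017),('capnearR',(337,211),.017)): print(n,plane(c,p,z))
o=r.get_obs()
a=plane(c,(326,110),.017);b=plane(c,(318,222),.017);d=b-a;print(np.degrees(np.arctan2(d[1],d[0])))
```

```text
end [0.6016 0.3026 0.01  ]
endaxis [0.6014 0.297  0.017 ]
capaxis [0.5857 0.1955 0.017 ]
capfar [0.5851 0.188  0.028 ]
capnear L/R [0.57   0.2078 0.017 ]
capnearR [0.6042 0.2048 0.017 ]
-98.81693542553032
```

```bash
python3 -c "
from h import *
print(go([.5934,.245,.017],82))"
```

```text
(array([ 0.35,  0.26, 18.28,  2.9 ]), np.float64(84.9))
```

Emit:
move_arm(
  rows=[0.3,0.2,6,2.9,0.3,0.2,12,2.9,0.3,0.2,16,2.9,0.35,0.25,18.2,2.9,0.35,0.25,18.2,2.9,0.35,0.25,18.2,2.9],
)

```text
clock: 3.15
tcp_pos: [0.5949, 0.2471, 0.0203]
orientation: [2.37, 2.061, 0.005]
contact_force: [0.6, -0.4, 0.5]
grip_width: 0.0856
gripper_force: 0.0
```

Emit:
move_arm(
  rows=[0,0,0,0,0,0,0,0,0,0,0,0,0,0,0,0,0,0,0,0,0,0,0,0],
  fingers=0.15,
  newtons=30,
)

```text
clock: 3.9
tcp_pos: [0.5937, 0.2468, 0.0187]
orientation: [2.37, 2.062, 0.0]
contact_force: [-1.4, -1.4, 6.4]
grip_width: 0.028
gripper_force: 30.9
```

Emit:
move_arm(
  rows=[0,0,-2,0,0,0,-5,0,0,0,-10,0,0,0,-16,0,0,0,-20,0,0,0,-20,0],
)

```text
clock: 4.65
tcp_pos: [0.5952, 0.2483, 0.2235]
orientation: [2.368, 2.061, 0.012]
contact_force: [0.2, -0.2, -1.5]
grip_width: 0.0277
gripper_force: 30.4
```

Run:
```python
from h import *
import pickle
c=r.camera_params('wrist'); f=r.grab_frame('wrist'); pickle.dump(c,open('w2.pkl','wb'))
s=r.grab_frame('side')
cv2.imwrite('pics/w2.png',f); 
C=np.zeros((600,800,3),np.uint8); C[:400,:640]=f; cr=cv2.resize(s[60:160,260:370],None,fx=2,fy=2); C[400:600,:220]=cr
cv2.imwrite('pics/c2.png',C); print(r.get_obs()['tcp_pos'],r.get_obs()['grip_width'],r.get_obs()['contact_force'])
```

```text
[0.5934 0.2466 0.219 ] 0.02770241391147983 [-0.1149 -0.5649 -0.8248]
```

View pics/c2.png

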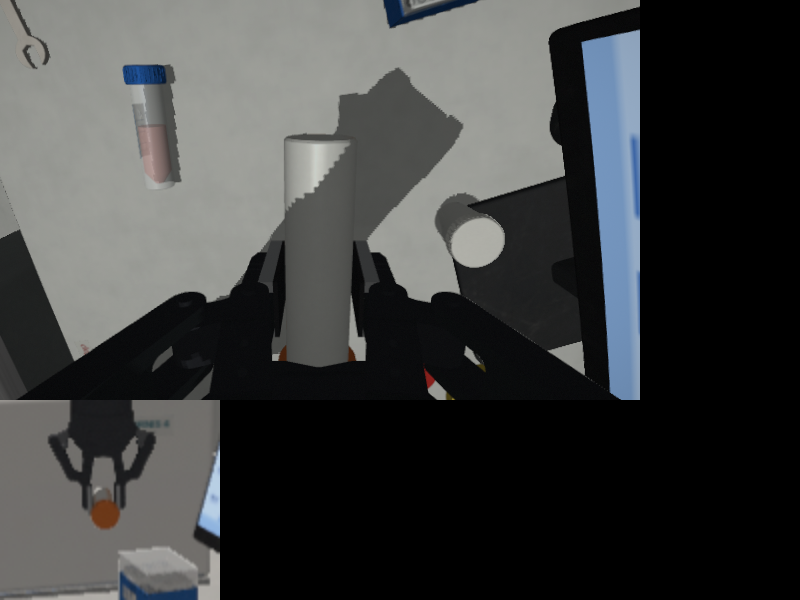

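The tube is held level and straight in the grip. In the wrist view its end edge runs from (285,137) to (354,137). In the side inset the cap centre is at (105,515).

Run:
```python
from h import *
import pickle
cs=r.camera_params('side');c=pickle.load(open('w2.pkl','rb'))
s=r.grab_frame('side'); hsv=cv2.cvtColor(s,cv2.COLOR_BGR2HSV)
m=cv2.inRange(hsv,(5,140,60),(18,255,255)); m[:, :295]=0;m[:,330:]=0;m[:100]=0;m[140:]=0
ys,xs=np.nonzero(m);print(xs.min(),xs.max(),ys.min(),ys.max())
u=((xs.min()+xs.max())/2,(ys.min()+ys.max())/2)
o,d=px2ray(cs,u); y=.246-.057
p=o+d*(y-o[1])/d[1]; print('cap face',p, p-r.get_obs()['tcp_pos'])
ob=r.get_obs();M=R.from_rotvec(ob['orientation']).as_matrix()
ax=p[2]
for uv in ((319.5,134),(285,142),(354,142)):
    q=plane(c,uv,ax if uv[0]!=319.5 else ax+.012); print(M.T@(q-ob['tcp_pos']))
print(ob['tcp_pos'],ob['joints'])
```

```text
305 318 111 124
cap face [0.5828 0.189  0.2179] [-0.0102 -0.0573  0.0001]
[ 0.0602  0.0023 -0.0122]
[ 0.0557 -0.0107 -0.0002]
[ 0.0557  0.0155 -0.0002]
[0.593  0.2463 0.2178] [-0.0375  0.5261 -0.6359  1.6317  0.3416  1.0986 -0.9048]
```

```bash
python3 -c "
from h import *
print(go([.50,-.05,.22],92.3))"
```

```text
(array([-30.63,  -5.12,  -0.19, -10.23]), np.float64(82.07))
```

Emit:
move_arm(
  rows=[-5,-0.8,-0.2,-2,-10,-1.7,-0.2,-4,-16,-2.7,-0.2,-6,-22,-3.7,-0.2,-8,-27,-4.5,-0.2,-10.2,-30.6,-5.1,-0.2,-10.2,-30.6,-5.1,-0.2,-10.2,-30.6,-5.1,-0.2,-10.2],
)

```text
clock: 5.8
tcp_pos: [0.5005, -0.0485, 0.2196]
orientation: [-2.175, -2.264, 0.0]
contact_force: [-0.4, 1.2, -0.0]
grip_width: 0.0275
gripper_force: 30.4
```

```bash
python3 -c "
from h import *
print(go([.5346,-.247,.15],92.3),go([.52,-.247,.22],92.3),r.get_obs()['tcp_pos'],r.get_obs()['grip_width'])"
```

```text
(array([-19.97,   2.62,   6.94,  -0.  ]), np.float64(92.3)) (array([-19.91,   1.16,  -0.06,  -0.  ]), np.float64(92.3)) [ 0.5005 -0.0485  0.2196] 0.027457927135074816
```

Emit:
move_arm(
  rows=[-5,0.7,0,0,-10,1.4,0,0,-15,2,0,0,-19,2.5,1,0,-20,2.6,4,0,-20,2.6,7,0,-20,2.6,10,0,-20,2.6,10,0,-20,2.6,10,0],
)

```text
clock: 6.92
tcp_pos: [0.5359, -0.2471, 0.1211]
orientation: [2.175, 2.266, 0.002]
contact_force: [-0.4, -0.4, -0.5]
grip_width: 0.0278
gripper_force: 30.4
```

Run:
```python
from h import *
import pickle
print(go([.5346,-.247,.040],92.3),r.get_obs()['tcp_pos'])
c=r.camera_params('wrist'); f=r.grab_frame('wrist'); pickle.dump(c,open('w3.pkl','wb'))
s=r.grab_frame('side'); cv2.imwrite('pics/s3.png',s)
C=np.zeros((600,800,3),np.uint8); C[:320,:512]=cv2.resize(f,(512,320)); C[:600,512:]=cv2.resize(s[130:350,270:376],None,fx=288/106,fy=600/220,interpolation=cv2.INTER_CUBIC)
cv2.imwrite('pics/c3.png',C)
```

```text
(array([ 0.01, -0.14,  8.11,  0.07]), np.float64(92.37)) [ 0.5359 -0.2471  0.1211]
```

View pics/c3.png

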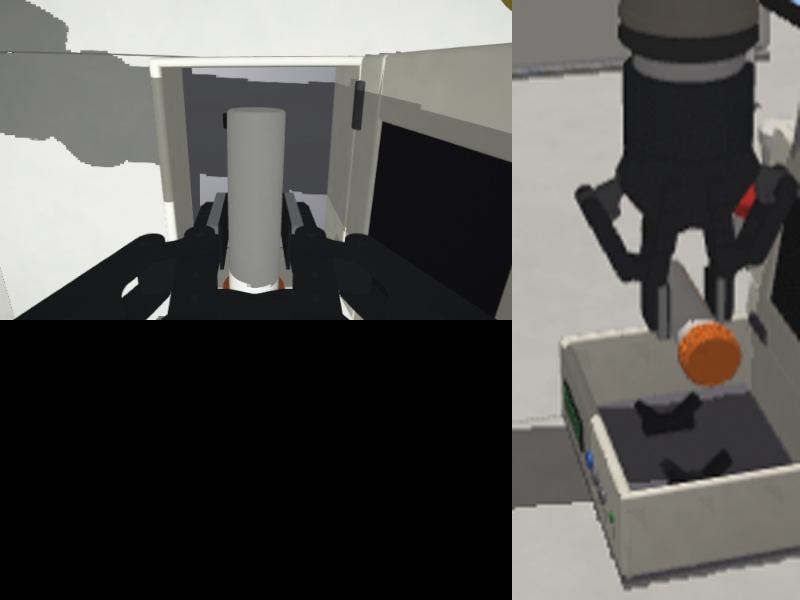

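The wrist view shows the tube pointing straight over the reader. The rim's left corners are at about (152,60) and (362,57) in the scaled picture. The side view has the cap above the right-hand end.

Run:
```python
from h import *
import pickle
c=pickle.load(open('w3.pkl','rb'))
f=lambda x,y:(x/.8,y/.8)
a=plane(c,f(152,60),.066);b=plane(c,f(168,240),.066)
print('FL',a,'front edge',b,'BL',plane(c,f(362,57),.066)); d=a-b;print(np.degrees(np.arctan2(d[1],d[0])))
cs=r.camera_params('side'); s=cv2.imread('pics/s3.png')
k=lambda x,y:((x-512)*106/288+270,y*220/600+130)
print('FL',plane(cs,k(560,340),.066),'FR',plane(cs,k(628,492),.066))
o,d=px2ray(cs,k(709,354));y=-.2471-.0575; p=o+d*(y-o[1])/d[1]; print('capface',p-r.get_obs()['tcp_pos'])
```

```text
FL [ 0.4691 -0.1702  0.066 ] front edge [ 0.4733 -0.2979  0.066 ] BL [ 0.5989 -0.163   0.066 ]
91.84962294545444
FL [ 0.4659 -0.1774  0.066 ] FR [ 0.4789 -0.3472  0.066 ]
capface [-0.0007 -0.0568  0.0007]
```

Emit:
move_arm(
  rows=[0,0,2.5,0,0,0,5,0,0,0,6.5,0,0,0,7.3,0,0,0,7.7,0,0,0,8.0,0,0,0,8.0,0,0,0,8.0,0],
)

```text
clock: 8.02
tcp_pos: [0.535, -0.2485, 0.0413]
orientation: [2.177, 2.264, -0.0]
contact_force: [-3.1, -0.2, 6.2]
grip_width: 0.0276
gripper_force: 30.3
```

Emit:
move_arm(
  rows=[0,-0.1,0.1,0,0,-0.1,0.1,0,0,-0.1,0.1,0],
)

```text
clock: 8.4
tcp_pos: [0.5349, -0.2485, 0.0411]
orientation: [2.175, 2.263, 0.001]
contact_force: [-2.7, -0.5, 11.4]
grip_width: 0.0277
gripper_force: 30.8
```

Emit:
move_arm(
  rows=[0,0,0,0,0,0,0,0,0,0,0,0,0,0,0,0,0,0,0,0],
  fingers=0.65,
)

```text
clock: 9.02
tcp_pos: [0.5336, -0.2481, 0.0392]
orientation: [-2.177, -2.265, 0.0]
contact_force: [0.9, 0.4, 0.8]
grip_width: 0.0554
gripper_force: 0.0
```

Emit:
move_arm(
  rows=[0,0,-1,0,0,0,-3,0,0,0,-6,0,0,0,-11,0,0,0,-17,0,0,-3,-23,0,0,-6,-26,0,0,-6,-26,0],
)

```text
clock: 10.02
tcp_pos: [0.4735, -0.2513, 0.3038]
orientation: [2.174, 2.258, 0.0]
contact_force: [0.5, -0.2, -0.3]
grip_width: 0.0559
gripper_force: 0.0
```

Run:
```python
from h import *
s=r.grab_frame('side'); t=r.grab_frame('top')
cv2.imwrite('pics/s4.png',s);cv2.imwrite('pics/t4.png',t)
C=np.zeros((600,800,3),np.uint8)
C[:400,:440]=cv2.resize(t[150:250,385:495],None,fx=4,fy=4,interpolation=cv2.INTER_CUBIC); B=cv2.resize(s[155:345,283:413],None,fx=2.7692,fy=3,interpolation=cv2.INTER_CUBIC)
C[:570,440:]=B[:570,:360]
cv2.imwrite('pics/c4.png',C); print(r.get_obs()['tcp_pos'])
```

```text
[ 0.4738 -0.2504  0.3002]
```

View pics/c4.png

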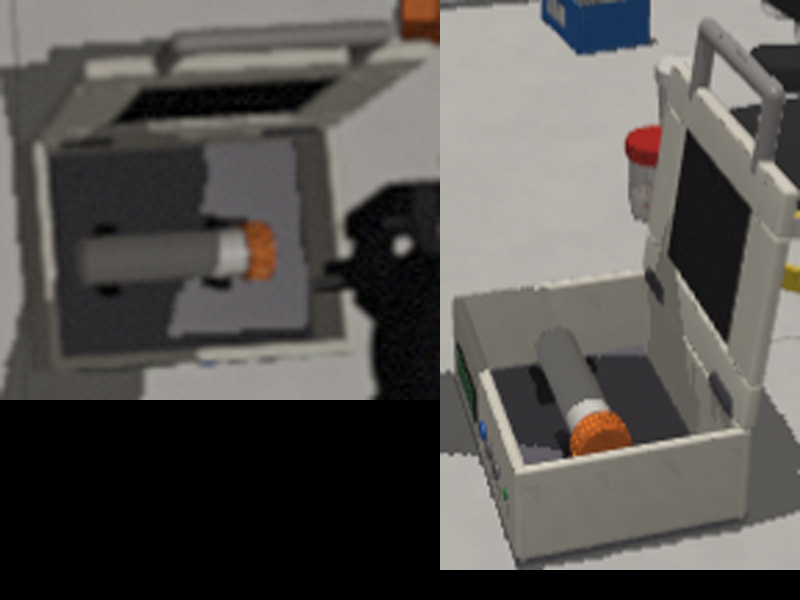

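The tube lies in both V's. In the top half it spans from (78,260) to the cap end at (275,250).

Run:
```python
from h import *
ct=r.camera_params('top');cs=r.camera_params('side')
T=lambda x,y:(x/4+385-.4,y/4+150-.4)
S=lambda x,y:((x-440)/2.7692+283-.4,y/3+155-.4)
a=plane(ct,T(78,260),.038);b=plane(ct,T(275,250),.038);print(a,b,(a+b)/2,a-b)
print('band edge(cap/barrel)',plane(ct,T(246,250),.05))
# V tips front/back in top image (35 mm up)
for p in ((104,224),(104,293),(213,216),(213,290)): print(plane(ct,T(*p),.035))
o,d=px2ray(cs,S(603,440)); print('side cap face', o+d*(.038-o[2])/d[2])
print('side tube end top',plane(cs,S(557,330),.053))
```

```text
[ 0.5313 -0.1929  0.038 ] [ 0.5355 -0.3125  0.038 ] [ 0.5334 -0.2527  0.038 ] [-0.0042  0.1195  0.    ]
band edge(cap/barrel) [ 0.5351 -0.2909  0.05  ]
[ 0.5529 -0.2101  0.035 ]
[ 0.5115 -0.2086  0.035 ]
[ 0.5568 -0.2765  0.035 ]
[ 0.5123 -0.2746  0.035 ]
side cap face [ 0.5367 -0.2972  0.038 ]
side tube end top [ 0.5291 -0.2043  0.053 ]
```

```bash
python3 -c "
from h import *
print(go([.534,-.248,.10],92.3),go([.534,-.248,.040],92.3))"
```

```text
(array([ 0.03,  6.  , 20.03, -0.05]), np.float64(92.25)) (array([ 0.04,  6.  , 26.03, -0.05]), np.float64(92.25))
```

Emit:
move_arm(
  rows=[0,3,2,0,0,6,6,0,0,6,12,0,0,6,18,0,0,6,22,0,0,6,24.5,0,0,6,26,0,0,6,26,0,0,6,26,0],
)

```text
clock: 11.25
tcp_pos: [0.5345, -0.2482, 0.0401]
orientation: [2.176, 2.264, 0.001]
contact_force: [-0.3, 0.2, -0.3]
grip_width: 0.0554
gripper_force: 0.0
```

Emit:
move_arm(
  rows=[0,0,0,0,0,0,0,0,0,0,0,0,0,0,0,0,0,0,0,0],
  fingers=0.15,
  newtons=25,
)

```text
clock: 11.88
tcp_pos: [0.5338, -0.2485, 0.0404]
orientation: [2.176, 2.264, -0.001]
contact_force: [-2.1, -0.1, 6.2]
grip_width: 0.0278
gripper_force: 25.0
```

Emit:
move_arm(
  rows=[0,0,-0.4,0,0.3,0,-0.5,0,0.7,0,-0.5,0,0.7,0,-0.5,0,0.7,0,-0.2,0,0.7,0,0.05,0,0.7,0,0.05,0,0.7,0,0.05,0],
)

```text
clock: 12.88
tcp_pos: [0.5336, -0.2409, 0.0407]
orientation: [2.176, 2.265, -0.001]
contact_force: [-7.6, 3.7, 21.1]
grip_width: 0.0277
gripper_force: 27.4
```

Emit:
move_arm(
  rows=[0,0,0,0,0,0,0,0,0,0,0,0,0,0,0,0,0,0,0,0],
  fingers=0.65,
)

```text
clock: 13.5
tcp_pos: [0.5334, -0.2411, 0.0387]
orientation: [-2.177, -2.265, 0.0]
contact_force: [-0.3, -0.0, 0.2]
grip_width: 0.0557
gripper_force: 0.0
```

Emit:
move_arm(
  rows=[0,0,-1,0,0,0,-3,0,0,0,-6,0,0,0,-11,0,0,0,-17,0,0,-3,-23,0,0,-6,-26,0,0,-6,-26,0],
)

```text
clock: 14.5
tcp_pos: [0.4732, -0.2443, 0.3034]
orientation: [2.174, 2.258, -0.0]
contact_force: [0.7, -0.2, 0.2]
grip_width: 0.0553
gripper_force: 0.0
```

Run:
```python
from h import *
s=r.grab_frame('side'); t=r.grab_frame('top')
C=np.zeros((600,800,3),np.uint8)
C[:400,:440]=cv2.resize(t[150:250,385:495],None,fx=4,fy=4,interpolation=cv2.INTER_CUBIC); B=cv2.resize(s[155:345,283:413],None,fx=2.7692,fy=3,interpolation=cv2.INTER_CUBIC)
C[:570,440:]=B[:570,:360]
cv2.imwrite('pics/c5.png',C); print(r.get_obs()['tcp_pos'])
```

```text
[ 0.4734 -0.2435  0.2998]
```

View pics/c5.png

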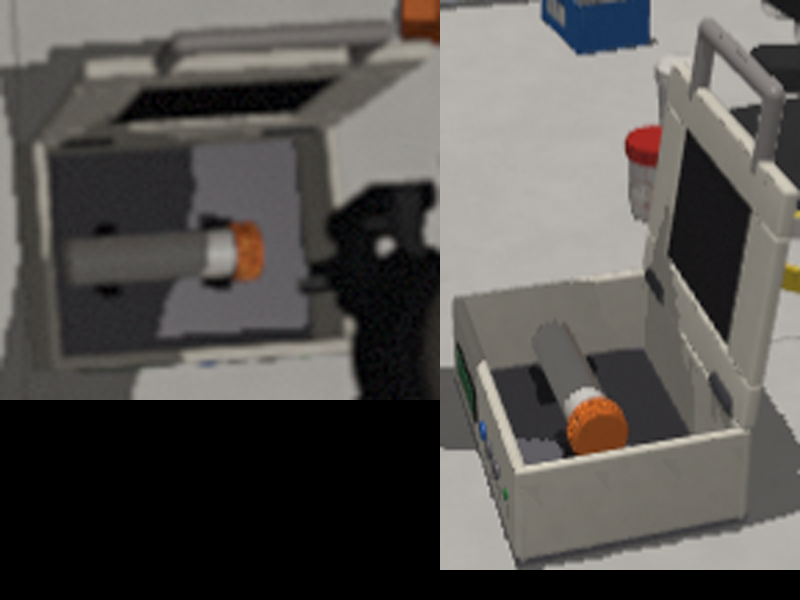

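The tube now sits with its cap just beyond the right-hand V. Next I work out the approach to the bar.

Run:
```python
from h import *
print(go([.626,-.254,.30],92.3),go([.626,-.254,.238],92.3))
```

```text
(array([-1.65, 15.2 ,  0.01, -0.05]), np.float64(92.25)) (array([-1.64, 15.2 ,  6.21, -0.05]), np.float64(92.25))
```

Emit:
move_arm(
  rows=[-0.8,5,0,0,-1.6,10,0,0,-1.6,14,0,0,-1.6,15.2,0,0,-1.6,15.2,0,0,-1.6,15.2,2,0,-1.6,15.2,4.5,0,-1.6,15.2,6.2,0,-1.6,15.2,6.2,0,-1.6,15.2,6.2,0],
  fingers=0.6,
)

```text
clock: 15.85
tcp_pos: [0.6262, -0.2536, 0.2376]
orientation: [2.177, 2.264, 0.001]
contact_force: [-0.6, 0.7, -0.5]
grip_width: 0.0517
gripper_force: 0.0
```

Emit:
move_arm(
  rows=[0,0,0,0,0,0,0,0,0,0,0,0,0,0,0,0,0,0,0,0,0,0,0,0],
  fingers=0,
  newtons=30,
)

```text
clock: 16.6
tcp_pos: [0.6265, -0.2535, 0.2375]
orientation: [2.176, 2.264, 0.001]
contact_force: [1.1, -0.6, 5.5]
grip_width: 0.0108
gripper_force: 29.6
```

Run:
```python
from h import *
o=r.get_obs(); print(o['tcp_pos'],o['grip_width'],o['gripper_force'],o['contact_force'])
f=r.grab_frame('wrist'); s=r.grab_frame('side')
C=np.zeros((600,800,3),np.uint8); C[:320,:512]=cv2.resize(f,(512,320)); C[:600,512:]=cv2.resize(s[100:320,310:416],None,fx=288/106,fy=600/220,interpolation=cv2.INTER_CUBIC)
cv2.imwrite('pics/c6.png',C)
```

```text
[ 0.6265 -0.2535  0.2375] 0.010765341598511353 29.586425721645355 [ 1.1129 -0.6026  5.4866]
```

View pics/c6.png

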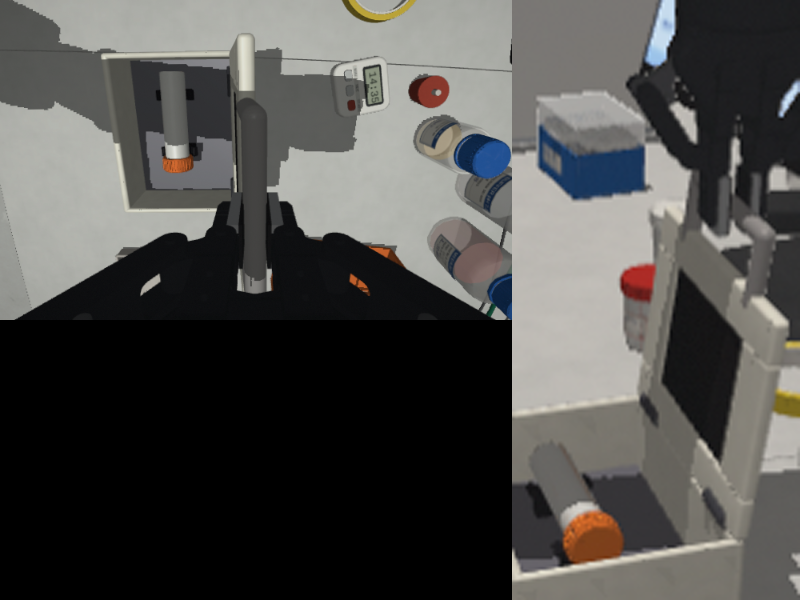

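The wrist view shows the bar gripped between the pads and the tube properly in its V's. Next I compute the arc.

Run:
```python
from h import *
t0=1.656
for n in (8,8,8):
    st=.068
    th=t0-st*np.arange(1,n+1)
    print([[round(100*-.17*(np.cos(t)-np.cos(t0)),1),round(-100*.17*(np.sin(t)-np.sin(t0)),1)] for t in th],th[-1]); t0=th[-1]
```

```text
[[np.float64(-1.2), np.float64(-0.1)], [np.float64(-2.3), np.float64(-0.0)], [np.float64(-3.5), np.float64(0.1)], [np.float64(-4.6), np.float64(0.2)], [np.float64(-5.7), np.float64(0.5)], [np.float64(-6.8), np.float64(0.8)], [np.float64(-7.9), np.float64(1.2)], [np.float64(-9.0), np.float64(1.7)]] 1.1119999999999999
[[np.float64(-1.0), np.float64(0.5)], [np.float64(-2.0), np.float64(1.2)], [np.float64(-2.9), np.float64(1.8)], [np.float64(-3.8), np.float64(2.6)], [np.float64(-4.7), np.float64(3.4)], [np.float64(-5.4), np.float64(4.2)], [np.float64(-6.1), np.float64(5.1)], [np.float64(-6.8), np.float64(6.1)]] 0.5679999999999998
[[np.float64(-0.6), np.float64(1.0)], [np.float64(-1.1), np.float64(2.0)], [np.float64(-1.6), np.float64(3.1)], [np.float64(-1.9), np.float64(4.2)], [np.float64(-2.2), np.float64(5.3)], [np.float64(-2.5), np.float64(6.4)], [np.float64(-2.6), np.float64(7.6)], [np.float64(-2.7), np.float64(8.7)]] 0.0239999999999998
```

Emit:
move_arm(
  rows=[0,-1.2,-0.1,0,0,-2.3,0,0,0,-3.5,0.1,0,0,-4.6,0.2,0,0,-5.7,0.5,0,0,-6.8,0.8,0,0,-7.9,1.2,0,0,-9.0,1.7,0,0,-9.0,1.7,0],
)

```text
clock: 17.82
tcp_pos: [0.5336, -0.2579, 0.2194]
orientation: [-2.177, -2.262, 0.005]
contact_force: [-3.8, -0.9, 6.8]
grip_width: 0.0109
gripper_force: 32.8
```

Emit:
move_arm(
  rows=[0,-1.0,0.5,0,0,-2.0,1.2,0,0,-2.9,1.8,0,0,-3.8,2.6,0,0,-4.7,3.4,0,0,-5.4,4.2,0,0,-6.1,5.1,0,0,-6.8,6.1,0,0,-6.8,6.1,0],
)

```text
clock: 18.95
tcp_pos: [0.465, -0.2611, 0.1572]
orientation: [-2.177, -2.261, 0.006]
contact_force: [-5.1, -5.0, 2.2]
grip_width: 0.0104
gripper_force: 34.6
```

Run:
```python
from h import *
o=r.get_obs(); print(o['tcp_pos'],o['grip_width'],o['contact_force'],o['moment'])
h=np.array([.612,.07]);t=.568;print('expected bar',h[0]-.17*np.cos(t),h[1]+.17*np.sin(t))
```

```text
[ 0.465  -0.2611  0.1572] 0.01039447495661645 [-5.066  -4.9516  2.2025] [-1.0731  0.7575  0.0646]
expected bar 0.4686936456943974 0.16145101866921505
```

Emit:
move_arm(
  rows=[0,-0.5,1.0,0,0,-1.0,2.0,0,0,-1.5,3.1,0,0,-1.8,4.2,0,0,-2.1,5.3,0,0,-2.4,6.4,0,0,-2.5,7.4,0,0,-2.5,8.3,0,0,-2.5,8.6,0,0,-2.5,8.7,0],
)

```text
clock: 20.2
tcp_pos: [0.4366, -0.2624, 0.0695]
orientation: [-2.175, -2.256, 0.013]
contact_force: [-11.1, -7.0, 1.1]
grip_width: 0.0109
gripper_force: 36.9
```

Run:
```python
from h import *
o=r.get_obs(); print(o['tcp_pos'],o['grip_width'],o['contact_force'],o['moment'])
```

```text
[ 0.4366 -0.2624  0.0695] 0.010859340250495233 [-11.1013  -6.9507   1.1485] [-1.4316  1.988   0.192 ]
```

Emit:
move_arm(
  rows=[0,0.2,0.1,0,0,0.3,0.2,0,0,0.3,0.3,0,0,0.3,0.4,0,0,0.3,0.4,0,0,0.3,0.4,0],
)

```text
clock: 20.95
tcp_pos: [0.4364, -0.2624, 0.0647]
orientation: [-2.173, -2.251, 0.019]
contact_force: [-17.5, -7.8, -0.4]
grip_width: 0.0107
gripper_force: 37.0
```

Emit:
move_arm(
  rows=[0,-0.3,0,0,0,-0.6,0,0,0,-0.6,0.1,0,0,-0.6,0.2,0,0,-0.6,0.2,0],
)

```text
clock: 21.58
tcp_pos: [0.4364, -0.2624, 0.0645]
orientation: [-2.177, -2.259, 0.008]
contact_force: [-6.4, -7.2, -1.2]
grip_width: 0.0109
gripper_force: 36.7
```

Run:
```python
from h import *
o=r.get_obs(); print(o['tcp_pos'],o['grip_width'],o['contact_force'],o['moment'])
f=r.grab_frame('wrist'); s=r.grab_frame('side')
C=np.zeros((600,800,3),np.uint8); C[:320,:512]=cv2.resize(f,(512,320)); C[:600,512:]=cv2.resize(s[160:350,262:416],None,fx=288/154,fy=600/190,interpolation=cv2.INTER_CUBIC)
C[320:600,:448]=cv2.resize(f[140:400,112:528],(448,280))
cv2.imwrite('pics/c7.png',C)
```

```text
[ 0.4364 -0.2624  0.0645] 0.010852468175193473 [-6.3648 -7.2136 -1.1981] [-1.4185  0.8935  0.0686]
```

View pics/c7.png

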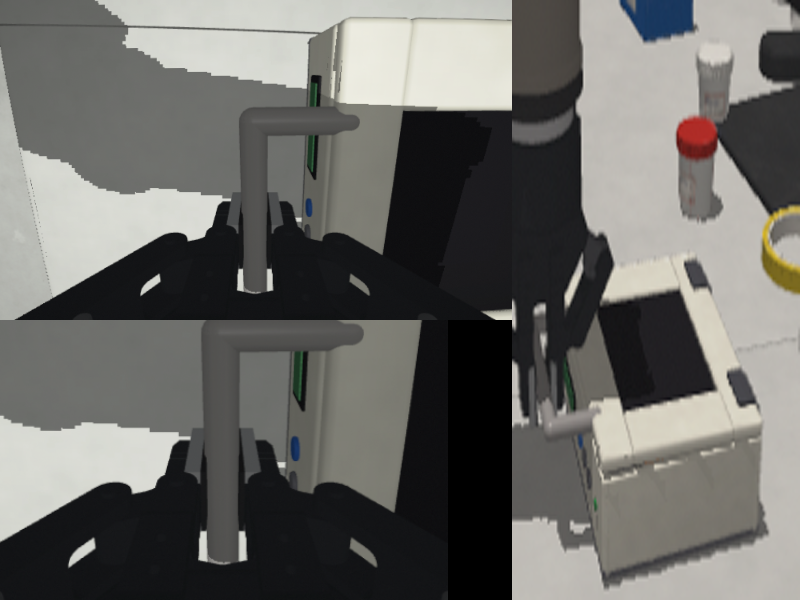

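The side view shows the cover level and apparently shut, with the bar still gripped at the front. I press a little further to confirm before letting go.

Emit:
move_arm(
  rows=[0,0,0.2,0,0,0,0.4,0,0,0,0.6,0,0,0,0.6,0],
)

```text
clock: 22.18
tcp_pos: [0.4363, -0.2625, 0.0598]
orientation: [-2.177, -2.26, 0.01]
contact_force: [-10.4, -4.0, 17.0]
grip_width: 0.0105
gripper_force: 38.4
```

Emit:
move_arm(
  rows=[0,0,0,0,0,0,0,0,0,0,0,0,0,0,0,0],
  fingers=0.24,
)

```text
clock: 22.68
tcp_pos: [0.4402, -0.2605, 0.0596]
orientation: [-2.176, -2.265, -0.0]
contact_force: [0.0, -0.0, -0.2]
grip_width: 0.0206
gripper_force: 0.0
```

```bash
python3 -c "
from h import *
o=r.get_obs(); print(o['tcp_pos'],o['grip_width'],o['gripper_force'],o['contact_force'],o['moment'])"
```

```text
[ 0.4402 -0.2605  0.0596] 0.020589394800652944 0.0 [ 0.0409 -0.0224 -0.2338] [-0.004  -0.0116  0.0052]
```

Emit:
move_arm(
  rows=[0,-0.3,0,0,0,-0.35,-0.5,0,0,-0.35,-1.5,0,0,-0.35,-2.5,0,0,-0.35,-3.5,0,0,-0.35,-6,0,0,-0.35,-8,0,0,-0.35,-8,0],
)

```text
clock: 23.68
tcp_pos: [0.4377, -0.2615, 0.1416]
orientation: [2.175, 2.262, 0.001]
contact_force: [0.3, 0.3, -0.7]
grip_width: 0.0204
gripper_force: 0.0
```

Emit:
move_arm(
  rows=[0,0,0,0,0,0,0,0,0,0,0,0,0,0,0,0],
  fingers=0,
)

```text
clock: 24.18
tcp_pos: [0.4365, -0.2608, 0.1395]
orientation: [-2.176, -2.265, -0.0]
contact_force: [-0.4, -0.1, 0.3]
grip_width: -0.0001
gripper_force: 0.0
```

Run:
```python
from h import *
o=r.get_obs();print(o['tcp_pos'],o['grip_width'],o['contact_force'])
print(go([.436,-.262,.10]))
```

```text
[ 0.4365 -0.2608  0.1395] -0.00012124468387529795 [-0.38   -0.1023  0.3381]
(array([-0.12, -0.06,  3.95,  0.  ]), np.float64(92.28))
```

Emit:
move_arm(
  rows=[0,3,0,0,0,5.4,1,0,0,5.4,3,0,0,5.4,4,0,0,5.4,4.4,0,0,5.4,4.8,0,0,5.4,5.0,0,0,5.4,5.2,0,0,5.4,5.4,0,0,5.4,5.4,0],
)

```text
clock: 25.42
tcp_pos: [0.4906, -0.2591, 0.0898]
orientation: [2.177, 2.263, -0.004]
contact_force: [-13.4, 4.9, 38.0]
grip_width: 0.0003
gripper_force: 18.7
```

Emit:
move_arm(
  rows=[0,0,-0.5,0,0,0,-1,0,0,0,-3,0,0,0,-8,0,0,0,-14,0,0,0,-18,0,0,0,-18,0,0,0,-18,0],
)

```text
clock: 26.42
tcp_pos: [0.4901, -0.2588, 0.2658]
orientation: [-2.177, -2.265, 0.001]
contact_force: [0.2, -0.2, -0.8]
grip_width: -0.0002
gripper_force: 0.0
```

Run:
```python
from h import *
o=r.get_obs();print(o['tcp_pos'],o['contact_force'],o['qvel'].max())
cs=r.camera_params('side')
# predicted bar right end at shut vs picture: bar centre line reader (-.1,-.05)
a=cv2.imread('pics/side0.png'); s=r.grab_frame('side'); cv2.imwrite('pics/s8.png',s)
ct=r.camera_params('top'); hs=cv2.cvtColor(r.grab_frame('top'),cv2.COLOR_BGR2HSV); h0=cv2.cvtColor(cv2.imread('pics/top0.png'),cv2.COLOR_BGR2HSV)
for nm,lo,hi,(x0,x1,y0,y1) in (('blue',(100,120,50),(125,255,255),(160,230,235,270)),('red',(170,120,80),(180,255,255),(290,330,140,180))):
    for h in (h0,hs):
        ys,xs=np.nonzero(cv2.inRange(h,lo,hi)[y0:y1,x0:x1]); print(nm,xs.mean()+x0,ys.mean()+y0,len(xs))
```

```text
[ 0.4901 -0.2588  0.2658] [ 0.2071 -0.2447 -0.8084] 0.023646545821243144
blue 176.19736842105263 250.44736842105263 76
blue 176.2236842105263 250.2763157894737 76
red 318.0 159.0 1
red nan nan 0<stdin>:9: RuntimeWarning: Mean of empty slice.
  ret = ret.dtype.type(ret / rcount)
```

The cover is shut and confirmed by contact: the plate top is at about 76 mm. The blue tube is unmoved, the robot never went near the red cup, and the arm is clear.

```bash
python3 -c "
from h import *
print(r.hand_in())"
```

```text
the job is handed in; nothing more can be done
None
```

The orange-capped tube lies in both V supports with its cap just beyond the right-hand one, and the cover was guided shut by its bar and let go; the job is handed in at about 26 s, no verdict returned. The blue tube had not moved; the final check of the red cup found too few red pixels to measure, but nothing touched it.

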